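# Shut the fondue burner, bring the kirsch flask to the front and hold the carousel

## Task

The kirsch is wanted next and no flame may burn beside it: first turn the burner's black knob clockwise until the damper plate lies right over the fuel cup, fully home against its closed stop. Then turn the condiment carousel by its handle bar until the narrow-necked kirsch flask stands at the front, squarely in line with the drip plate on the foot, keeping all jars upright in their sockets and leaving the pot and bowls alone. Finish while gripping the handle bar, holding the turntable still so that the flask can be lifted out.

Things in the scene. Friction and masses are not known exactly. Their poses are not given: they have to be found in the camera images.
- burner: steel fondue burner, fixed: oblong tray 201 x 116 mm, 8 mm high, origin at its underside's centre. The fuel cup (72 mm diameter, rim 55 mm above the shelf) stands 42.5 mm from the origin along +x, the upright damper spindle 42.5 mm along -x. The damper, a 76 mm round plate on an arm, 85 mm from the spindle, 57 to 62 mm above the shelf, swings with the knob
- damper (a joint): damper knob angle about the upright spindle, rad: 0 = closed stop (plate over the cup, arm against a stop pin), grows anticlockwise seen from above as it opens, to 2.3; starts somewhere from 0.9 to 2.1. Turned by hand with about 0.04 N m; it stays where it is left
- damper_grip (a point): on the spindle axis, 98 mm above the shelf, the height to grip the black knob: an upright-sided bar grip 46 mm long, 15 mm wide, 73 to 107 mm above the shelf, on a 42 mm round skirt (67 to 73 mm). x of this point runs along the bar, towards the damper plate; z up
- foot: fixed round oak foot of the carousel, 210 mm diameter, 18 mm high, origin at its underside's centre, on the turntable's axis. Its front is its own -x side: there a round-ended tongue 80 mm wide, 12 mm high, projects to 195 mm from the axis and bears a round steel drip plate of 64 mm diameter, centred 157 mm from the axis
- carousel (a joint): angle of the turntable from its starting position, rad, grows anticlockwise seen from above; no stops. It is an oak disc 240 mm in diameter, 22 to 38 mm above the shelf, on an easy greased bearing (turns with about 0.1 N m), with four steel socket rings (70 mm outside, 12 mm high) 72 mm from the axis, a quarter turn apart
- turn_handle: dark wooden handle bar on the turntable's centre post, turns with the turntable: 66 mm long (its x), 16 mm wide (its y), 28 mm high; origin at its centre, on the axis, 178 mm above the shelf. Its x points over two facing sockets. The post below it is 16 mm in diameter
- flask: the kirsch flask, the only one with a neck: white stoneware, 60 mm diameter, 106 mm tall with its small cork, neck 21 mm in diameter, loose in one of the four socket rings (any of them); origin at the centre of its underside, z up, 38 mm above the shelf
- jar1: squat white stoneware jar, 60 mm diameter, 74 mm tall with its wide flat cork lid (54 mm across), loose in a 12 mm high steel socket ring on the turntable; origin at the centre of its underside, z up
- jar2: squat white stoneware jar, 60 mm diameter, 74 mm tall with its wide flat cork lid (54 mm across), loose in a 12 mm high steel socket ring on the turntable; origin at the centre of its underside, z up
- jar3: squat white stoneware jar, 60 mm diameter, 74 mm tall with its wide flat cork lid (54 mm across), loose in a 12 mm high steel socket ring on the turntable; origin at the centre of its underside, z up
- pot: copper-coloured fondue pot, 172 mm diameter, 85 mm high, stub handle reaching 175 mm from its axis along its +x, loose; a bystander, leave alone; origin at the centre of its underside
- bowl1: glass bowl, 100 mm across, 45 mm high, loose on the shelf; a bystander, leave alone; origin at the centre of its underside
- bowl2: glass bowl, 100 mm across, 45 mm high, loose on the shelf; a bystander, leave alone; origin at the centre of its underside
Not all that is in view belongs to the job. What is shaped like the burner but pink is not meant. What is shaped like the jar2 but orange is not meant.

How it is judged:
By the outcome, as a careful person would: the job done as asked, in the order asked, and still so for the second after the job is handed in, while the arm keeps its last pose, push and grip.
It also fails if it takes over 72 s, if anything falls off the work surface, if the arm or the gripper's body presses on something with over 40 N, if the wrist force passes 120 N, or if a joint passes its speed limit or range.

## Robot

A 6-joint arm with a two-finger parallel gripper is mounted at the origin on the work surface. World frame = base frame: x ahead of the robot, y to its left, z up, the work surface at z = 0. Lengths are in m, angles in rad, forces in N, time in s.
With the tool pointing down it reaches from about 0.325 to 0.9 m from the base axis. Payload 6.1 kg.
Tool frame: the origin (TCP) lies midway between the tips of the shut fingers; the grasp point (between the pads) lies 19 mm behind it; z points along the fingers, y is the line along which they close (so a half turn about z gives the same grasp; the last joint's range is limited). The gripper opens to 85 mm and grips with 20 to 120 N. Pads are 22 mm wide; open, the fingers measure 114 mm over their backs; the gripper's body (76 mm by 85 mm) begins 54 mm behind the grasp point. The pads swing forward as they close: fully open they stand 13 mm farther back than shut.
Start: joints at [-1.251, 0.22, 1.526, -0, 1.395, -0.126], TCP at [0.269, -0.564, 0.207] pointing down, gripper open.
Joint ranges: [-2.98, 2.98], [-0.91, 2.08], [0.09, 2.57], [-1.24, 4.39], [0.2, 2.65], [-2.68, 2.68]. Speed limits (rad/s): [2.57, 2.57, 3.01, 3.14, 3.14, 3.14].

## Interface

Orientations are given as [roll, pitch, yaw] about the fixed x, y, z axes, in that order (R = Rz(yaw) Ry(pitch) Rx(roll)).
In Python, from plant import movep, move_l, set_joints, gripper_to, hold, inverse_kinematics, observe, get_image, get_calibration, Unreachable, job_done gives the robot as it stands. Calls block until the motion is done:
- movep(position, orientation): joint-space move of the TCP to a pose.
- move_l(position, feed=0.15, rotation=None, max_force=None): straight line of the TCP; rotation=None keeps the orientation; feed is the mean speed in m/s. With max_force (N) it stops when the force on the tool has changed by that much, and returns True; else False.
- set_joints(angles): joint-space move.
- gripper_to(opening, f_grip=None): finger opening in m; f_grip is the grip in N (None keeps the last); returns when the fingers have stopped.
- hold(seconds).
- inverse_kinematics(position, orientation): joint angles nearest the present ones, or None.
- observe(): the state.
- get_image(name): name is "side" or "top" or "wrist"; returns (picture, depth): 480x640x3 uint8, red, green, blue; 480x640 float32, m along the optical axis (not along the pixel's ray), 0 where there is no reading.
- get_calibration(name): a dict with "intrinsics" (3x3 intrinsics, pixels), "world_from_camera" (4x4, takes a point from camera to world coordinates). Camera axes: x right, y down, z forward; pixel columns grow to the right and rows downward; lengths in m; the calibration is good to about 2 mm. A picture is of the moment at which its call begins: read the wrist's pose just before it. get_calibration takes no time and is no camera call; for the wrist camera it gives the pose at the moment of the call.
A pose or a line that the arm cannot do raises Unreachable and nothing moves.
- job_done(): hands the job in; it is judged then, once.
The state is a dict: "time_s": time; "q": joint angles; "joint_velocities": joint speeds; "joint_torque": joint torques, N m; "eef_pos": TCP position; "tcp_rot": TCP orientation; "ft_force": force on the tool from outside, world axes, zero at the start; "torque": the same for the moment, N m; "opening": finger opening in m; "grasp_force": force on a finger pad.
Only numpy, scipy, OpenCV 4.12 (cv2) and the standard library are available. Lean on these libraries where they do the work, as an engineer would, in place of code of your own. Each camera call takes 0.05 s, during which the arm holds its last target. There are 200 camera calls.

## Working session

There is one attempt and no reset: what is moved stays moved. The work goes in short steps, each a Python script; the robot and the scene stay as the last script left them, time stands still between calls to the robot, and variables do not carry over. Pictures are saved under pics/ and viewed, at most 10 in all, crops included, and the job is handed in when it is done.

```bash
mkdir -p pics
cat > h.py <<'E'
import numpy as np, cv2
from plant import *
def cloud(name):
    s=get_calibration(name); im,d=get_image(name)
    K=np.array(s["intrinsics"]);T=np.array(s["world_from_camera"])
    v,u=np.mgrid[0:480,0:640]
    P=np.stack([(u-K[0,2])/K[0,0]*d,(v-K[1,2])/K[1,1]*d,d],-1)@T[:3,:3].T+T[:3,3]
    P[d<=0]=np.nan
    return im,P
def save(n,im): cv2.imwrite("pics/"+n+".png",cv2.cvtColor(im,cv2.COLOR_RGB2BGR))
E
python3 - <<'E'
from h import *
for n in("top","side"):
    im,P=cloud(n);save(n,im);np.savez(n,im=im,P=P)
    print(get_calibration(n)["world_from_camera"])
print(observe()["time_s"])
E
```

```text
[[-0.00495475 -0.99720286  0.07457814  0.47038742]
 [-0.99991963  0.00581094  0.01126778 -0.00554947]
 [-0.01166963 -0.07451632 -0.99715151  1.67059055]
 [ 0.          0.          0.          1.        ]]
[[ 9.38223413e-01 -2.25639181e-01  2.62342882e-01  1.57804750e-01]
 [-3.46029860e-01 -6.10908872e-01  7.12077023e-01 -1.10238318e+00]
 [-4.04882171e-04 -7.58865805e-01 -6.51246901e-01  1.14810043e+00]
 [ 0.00000000e+00  0.00000000e+00  0.00000000e+00  1.00000000e+00]]
0.1
```

View pics/top.png

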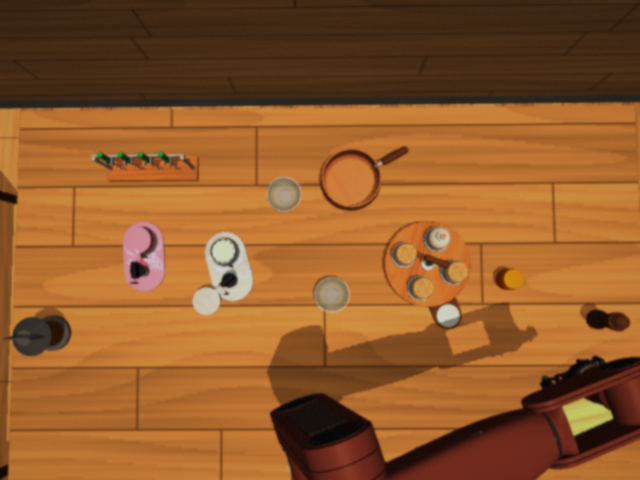

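View pics/side.png

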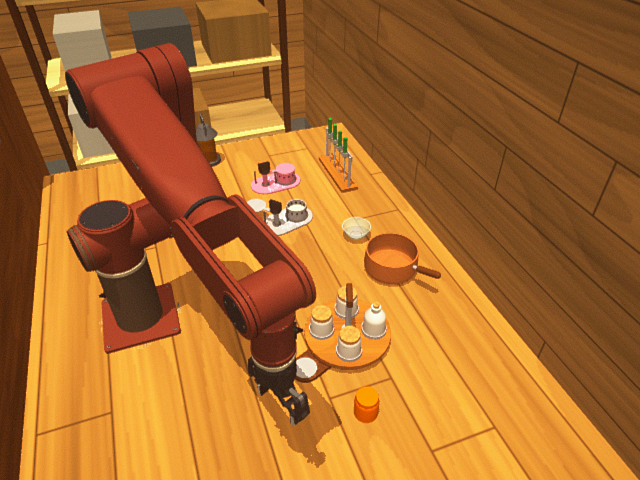

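Top view shows the steel burner with its cup at (224,251), knob at (229,281) and plate at (206,300). The carousel centre is at (428,263), the flask at (438,238) at the back right and the drip plate at (448,316). I'll measure these from depth and colour.

Run:
```python
from h import *
z=np.load("top.npz");im,P=z["im"],z["P"]
hsv=cv2.cvtColor(im,cv2.COLOR_RGB2HSV);H,S,V=[hsv[...,i].astype(int) for i in range(3)]
Z=P[...,2]
def box(m,u0,u1,v0,v1):
    b=np.zeros_like(m);b[v0:v1,u0:u1]=m[v0:v1,u0:u1];return b
def rep(n,m):
    m=m&np.isfinite(Z)
    c,(w,h),a=cv2.minAreaRect(np.argwhere(m)[:,::-1].astype(np.float32))
    print(n,m.sum(),"mean",P[m].mean(0).round(4),"med z",np.median(Z[m]).round(4),"mid",((P[m].max(0)+P[m].min(0))/2).round(4),"size",np.ptp(P[m],axis=0).round(3))
rep("plate",box((S<70)&(V>120),190,221,285,318))
rep("burner all",box((S<70)&(V>120),200,256,228,304))
rep("knob",box((Z>.09),210,250,262,300))
rep("cup",box((Z>.04)&(S<90),207,242,232,268))
rep("drip",box((S<60)&(V>120),432,465,300,330))
rep("flask",box((Z>.09)&(S<90),425,455,222,252))
rep("handle",box(Z>.165,405,450,245,285))
m=box(Z>.165,405,450,245,285);rep("disc",box((Z>.028)&(Z<.046),380,478,215,312))
for b in((390,418,240,268),(442,470,258,286),(408,437,274,302)): rep("jar",box((Z>.1)&(Z<.125),*b))
for n,m in(("handle",m),("knob",box((Z>.09),210,250,262,300))):
    q=P[m&np.isfinite(Z)][:,:2];q=q-q.mean(0);w,v=np.linalg.eigh(q.T@q);print(n,np.arctan2(v[1,1],v[0,1]),np.sqrt(w/len(q)*12))
big=cv2.resize(im[215:335,180:480],None,fx=2.6,fy=2.6,interpolation=cv2.INTER_CUBIC);save("crop",big)
```

```text
plate 618 mean [0.4415 0.3309 0.0606] med z 0.0629 mid [0.4428 0.3325 0.0371] size [0.077 0.077 0.074]
burner all 2329 mean [0.5261 0.2857 0.0237] med z 0.0126 mid [0.5323 0.2831 0.0527] size [0.201 0.139 0.111]
knob 108 mean [0.4949 0.2689 0.1064] med z 0.1075 mid [0.4954 0.2694 0.1036] size [0.035 0.04  0.027]
cup 195 mean [0.576  0.2908 0.0509] med z 0.0513 mid [0.5728 0.2925 0.0565] size [0.079 0.073 0.033]
drip 373 mean [ 0.3953 -0.3383  0.0152] med z 0.0153 mid [ 0.395  -0.3389  0.0146] size [0.059 0.064 0.026]
flask 319 mean [ 0.6035 -0.2985  0.1115] med z 0.109 mid [ 0.6044 -0.3014  0.1193] size [0.055 0.055 0.058]
handle 187 mean [ 0.5386 -0.2783  0.1903] med z 0.1918 mid [ 0.5395 -0.279   0.1844] size [0.034 0.062 0.036]
disc 3408 mean [ 0.5378 -0.2752  0.0389] med z 0.039 mid [ 0.5403 -0.28    0.037 ] size [0.236 0.237 0.018]
jar 322 mean [ 0.5632 -0.2116  0.1127] med z 0.1128 mid [ 0.5629 -0.2122  0.1117] size [0.057 0.052 0.023]
jar 332 mean [ 0.514  -0.3467  0.1126] med z 0.1126 mid [ 0.5149 -0.3466  0.1112] size [0.053 0.055 0.022]
jar 327 mean [ 0.4713 -0.2546  0.1127] med z 0.113 mid [ 0.4713 -0.2552  0.1112] size [0.051 0.054 0.022]
handle 1.2164819400566451 [0.01716721 0.06590442]
knob 2.279932095762521 [0.01599618 0.04530403]
```

View pics/crop.png

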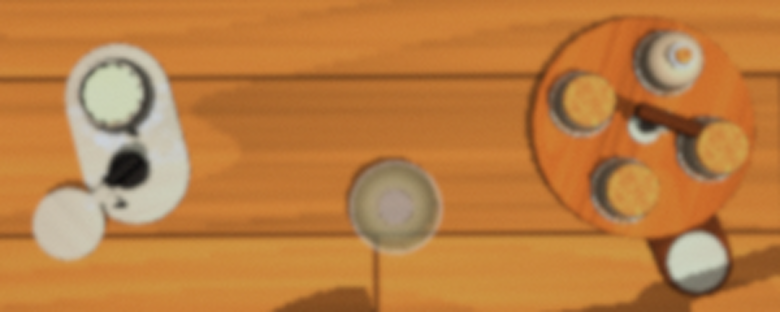

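Carousel axis is about (0.539, -0.279), and the flask needs about -2.40 rad. The knob is at about (0.496, 0.269) with its bar at 2.28 rad and the plate towards the lower left. Next I'll hover over the knob and refine with the wrist camera.

Run:
```python
from h import *
def p(c,z,y):
    q=inverse_kinematics([*c,z],[np.pi,0,y]); return None if q is None else np.round(q,2)
for y in(2.28,-.86):
  for a in(0,-1,-2.1): print("knob",y,a,p((.496,.269),.079,y+a))
for y in(1.219,-1.923):
  for a in(0,-1.2,-2.4): print("handle",y,a,p((.539,-.279),.159,y+a))
```

```text
knob 2.28 0 [ 0.36  0.2   1.8   0.    1.14 -0.35]
knob 2.28 -1 [ 0.36  0.2   1.8  -0.    1.14  0.65]
knob 2.28 -2.1 [ 0.36  0.2   1.8  -0.    1.14  1.75]
knob -0.86 0 None
knob -0.86 -1 [ 0.36  0.2   1.8   0.    1.14 -2.5 ]
knob -0.86 -2.1 [ 0.36  0.2   1.8   0.    1.14 -1.4 ]
handle 1.219 0 [-0.61  0.22  1.63  0.    1.3  -0.26]
handle 1.219 -1.2 [-0.61  0.22  1.63 -0.    1.3   0.94]
handle 1.219 -2.4 [-0.61  0.22  1.63 -0.    1.3   2.14]
handle -1.923 0 None
handle -1.923 -1.2 [-0.61  0.22  1.63  0.    1.3  -2.2 ]
handle -1.923 -2.4 [-0.61  0.22  1.63  0.    1.3  -1.  ]
```

Run:
```python
from h import *
move_l([.269,-.564,.33],.3)
movep([.496,.269,.28],[np.pi,0,2.28])
im,P=cloud("wrist");save("w1",im);np.savez("w1",im=im,P=P)
print(observe()["time_s"],observe()["eef_pos"])
Z=P[...,2];V=im.max(-1)
m=(Z>.098)&(Z<.115)&(V<110);q=P[m]
print(m.sum(),q.mean(0),cv2.minAreaRect((q[:,:2]*1000).astype(np.float32)))
```

```text
3.7417 [0.49639461 0.26837096 0.28000616]
1696 [0.54265421 0.40306435 0.10523469] ((611.9959106445312, 426.95440673828125), (358.1941833496094, 250.463623046875), 22.155567169189453)
```

View pics/w1.png

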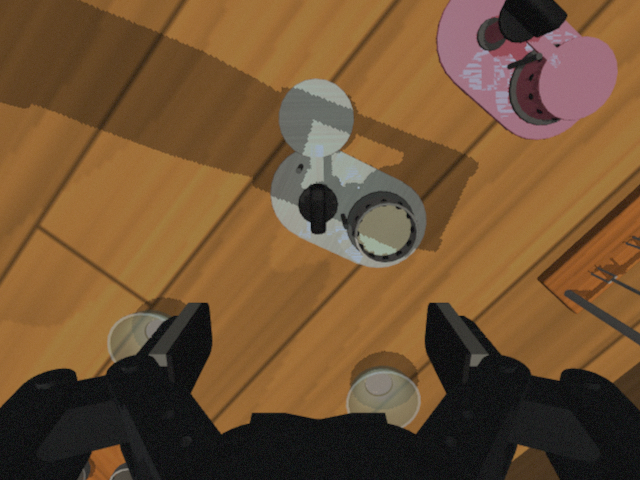

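The wrist view shows the knob at (318,208), the plate at (317,118) and the cup at (385,228). All are unobstructed.

Run:
```python
from h import *
z=np.load("w1.npz");im,P=z["im"],z["P"];Z=P[...,2];V=im.max(-1)
b=np.zeros(Z.shape,bool);b[60:275,262:435]=1
q=P[b&(Z>.1)&(Z<.115)]
r=cv2.minAreaRect((q[:,:2]*1000).astype(np.float32));print("knob",len(q),q.mean(0),r)
s=b.copy();s[158:]=0
q=P[s&(Z>.055)&(Z<.07)];print("plate",cv2.minEnclosingCircle((q[:,:2]*1000).astype(np.float32)))
c=b.copy();c[:,:335]=0
q=P[c&(Z>.045)&(Z<.06)];print("cup",q.mean(0),cv2.minEnclosingCircle((q[:,:2]*1000).astype(np.float32)))
q=P[b&(Z>.004)&(Z<.014)&(im.astype(int)[...,0]-im[...,2]<50)];print("tray",cv2.minAreaRect((q[:,:2]*1000).astype(np.float32)))
```

```text
knob 720 [0.49662272 0.26974862 0.10638305] ((497.3729553222656, 268.8696594238281), (14.788851737976074, 45.898284912109375), 42.43100357055664)
plate ((440.8335876464844, 332.3504638671875), 37.92601013183594)
cup [0.57819798 0.2917837  0.05260026] ((529.591796875, 320.345703125), 93.4261703491211)
tray ((538.5455322265625, 279.81646728515625), (200.04844665527344, 116.11274719238281), 15.110871315002441)
```

Run:
```python
from h import *
c=[.4974,.2689];y0=2.307
movep([*c,.2],[np.pi,0,y0]); print(move_l([*c,.079],.1,max_force=8))
gripper_to(.01,40); o=observe();print("grip",o["opening"],o["grasp_force"],o["eef_pos"],np.round(o["torque"],3),np.round(o["ft_force"],1))
for a in list(np.arange(.25,1.8,.25))+list(np.arange(1.8,2.16,.03)):
    movep([*c,.079],[np.pi,0,y0-a]);o=observe()
    print(round(a,2),np.round(o["torque"],3),np.round(o["ft_force"],1),round(o["q"][5],3))
    if abs(o["torque"][2])>.35: break
print(o["time_s"])
```

```text
False
grip 0.013281964419759304 39.278987646102905 [0.49624429 0.26786585 0.07919098] [-0.777  0.921 -0.012] [-5.7 -4.9  6.5]
0.25 [-0.889  1.056 -0.037] [-5.8 -5.2  8.1] -0.13
0.5 [-0.99   1.213  0.015] [-6.3 -6.1  8.5] 0.12
0.75 [-0.977  1.432 -0.03 ] [-8.3 -5.5  8.9] 0.37
1.0 [-0.907  1.568 -0.026] [-8.  -5.8  9.6] 0.62
1.25 [-0.935  1.746  0.022] [-10.2  -6.1  10.3] 0.87
1.5 [-0.764  1.836  0.007] [-11.4  -5.4  10.4] 1.12
1.75 [-0.661  1.965 -0.03 ] [-11.5  -3.9  10.5] 1.37
1.8 [-0.702  1.944  0.012] [-11.2  -4.   10.2] 1.42
1.83 [-0.631  1.885 -0.035] [-12.1  -4.3  11.4] 1.45
1.86 [-0.609  1.951 -0.019] [-11.9  -3.6  11.1] 1.48
1.89 [-0.563  1.989 -0.007] [-11.6  -3.8  11.6] 1.51
1.92 [-0.568  2.007 -0.079] [-10.7  -3.   11.1] 1.54
1.95 [-0.499  2.044 -0.055] [-11.8  -3.9  10.7] 1.57
1.98 [-0.52   2.08  -0.035] [-12.2  -4.7  11.4] 1.6
2.01 [-0.517  2.002 -0.053] [-12.   -2.6  10.4] 1.63
2.04 [-0.467  1.968 -0.005] [-11.6  -2.4  10.6] 1.66
2.07 [-0.493  2.     0.333] [-11.7  -3.   11.2] 1.69
2.1 [-0.462  1.94   0.715] [-11.6  -3.3  11.3] 1.719
11.3667
```

Contact with the stop is clear: torque rose from 0 to 0.7 N m. Next: release, check, and move to hover over the carousel.

Run:
```python
from h import *
gripper_to(.05); 
p=observe()["eef_pos"];move_l([p[0],p[1],.3],.2)
im,P=cloud("wrist");save("w2",im)
Z=P[...,2];d=np.hypot(P[...,0]-.4974,P[...,1]-.2689)
q=P[(Z>.1)&(Z<.115)&(d<.04)];print("knob",cv2.minAreaRect((q[:,:2]*1000).astype(np.float32)))
q=P[(Z>.055)&(Z<.066)&(d<.14)&(d>.055)];print("plate",cv2.minEnclosingCircle((q[:,:2]*1000).astype(np.float32)))
gripper_to(.07)
movep([.539,-.279,.36],[np.pi,0,1.219])
im,P=cloud("wrist");save("w3",im);np.savez("w3",im=im,P=P)
im,P=cloud("side");save("s2",im)
print(observe()["time_s"])
```

```text
knob ((496.54888916015625, 268.2391357421875), (46.334598541259766, 14.935052871704102), 15.026113510131836)
plate ((578.77880859375, 290.35845947265625), 37.839176177978516)
15.5417
```

View pics/w2.png

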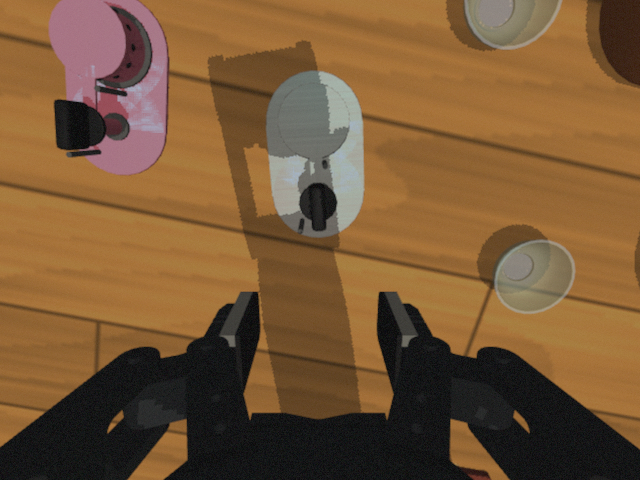

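View pics/w3.png

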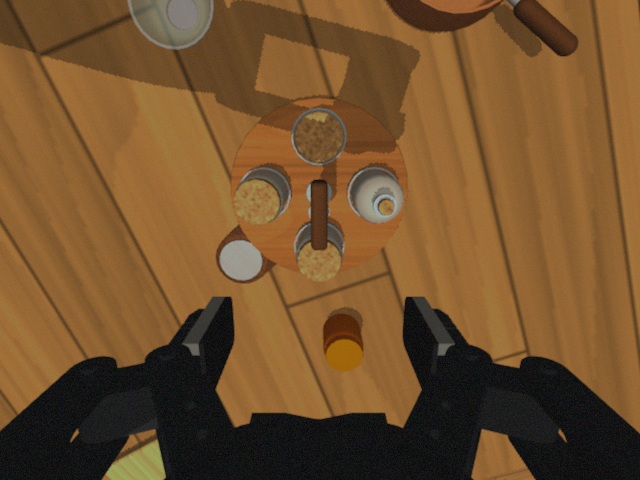

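The plate now covers the cup at (315,118), and the arm lies at 15.0° against the tray's 15.1°, so the damper is closed. In w3 the handle is at (319,215), the flask at (378,197) and the drip plate at (241,261). I'll refine those three now.

Run:
```python
from h import *
z=np.load("w3.npz");im,P=z["im"],z["P"];Z=P[...,2];ii=im.astype(int)
hsv=cv2.cvtColor(im,cv2.COLOR_RGB2HSV)
d=np.hypot(P[...,0]-.539,P[...,1]+.279)
f=lambda q:(q[:,:2]*1000).astype(np.float32)
q=P[(Z>.18)&(Z<.2)&(d<.05)];print("handle",len(q),cv2.minAreaRect(f(q)))
b=np.zeros(Z.shape,bool);b[225:290,205:280]=1
q=P[b&(Z>.005)&(Z<.02)&(hsv[...,1]<60)&(hsv[...,2]>110)];print("drip",len(q),cv2.minEnclosingCircle(f(q)),q.mean(0))
q=P[(Z>.028)&(Z<.043)&(d<.13)];print("disc",cv2.minEnclosingCircle(f(q)))
q=P[(Z>.138)&(Z<.15)&(d<.1)&(d>.05)];print("cork",len(q),q.mean(0))
```

```text
handle 1139 ((540.1146850585938, -282.2388916015625), (66.07706451416016, 15.483877182006836), 70.18003845214844)
drip 1335 ((394.0419006347656, -341.4949951171875), 32.513370513916016) [ 0.39463215 -0.3403911   0.01404509]
disc ((540.430419921875, -282.261962890625), 119.7822036743164)
cork 219 [ 0.60774223 -0.30607967  0.14382496]
```

```bash
cat >> h.py <<'E'
def check(n):
    im,P=cloud("top");save(n,im);Z=P[...,2]
    hsv=cv2.cvtColor(im,cv2.COLOR_RGB2HSV)
    d=np.hypot(P[...,0]-.54,P[...,1]+.28)
    m=((Z>.1)&(Z<.12)&(d<.11)&(hsv[...,1]<255)).astype(np.uint8)
    k,l,s,c=cv2.connectedComponentsWithStats(m)
    for i in range(1,k):
        if s[i,4]>60: print(s[i],P[l==i].mean(0).round(4))
E
python3 - <<'E'
from h import *
c=[.540,-.281];y0=1.222
movep([*c,.24],[np.pi,0,y0]); print(move_l([*c,.158],.1,max_force=8))
gripper_to(.01,50);o=observe();print(o["opening"],o["grasp_force"],o["eef_pos"],np.round(o["torque"],3),np.round(o["ft_force"],1))
for a in np.linspace(0,2.41,17)[1:]:
    movep([*c,.158],[np.pi,0,y0-a]);o=observe()
    print(round(a,2),np.round(o["torque"],2),np.round(o["ft_force"],1),np.round(o["eef_pos"],4))
print(o["time_s"],o["tcp_rot"])
check("t3")
im,P=cloud("side");save("s3",cv2.resize(im[230:420,230:450],None,fx=2.6,fy=2.6))
E
```

```text
False
0.014375636203438085 50.59396505355835 [ 0.53909833 -0.28074257  0.15859996] [ 0.383  0.903 -0.03 ] [-4.6  2.1  5.5]
0.15 [0.48 0.99 1.16] [-3.8  3.   6. ] [ 0.5393 -0.2808  0.1586]
0.3 [0.39 0.77 1.04] [-5.3  2.6  5.3] [ 0.5395 -0.2809  0.1586]
0.45 [0.3  0.8  1.08] [-4.4  1.2  5.1] [ 0.5396 -0.281   0.1586]
0.6 [0.3  0.69 1.05] [-5.3  1.2  5.4] [ 0.5398 -0.2812  0.1586]
0.75 [0.08 0.66 1.  ] [-3.9  0.9  5.9] [ 0.5399 -0.2814  0.1586]
0.9 [-0.1   0.59  1.  ] [-3.7 -1.3  5.6] [ 0.54   -0.2816  0.1586]
1.05 [-0.31  0.56  1.03] [-3.7 -1.6  4.6] [ 0.5401 -0.2818  0.1586]
1.2 [-0.5   0.62  0.95] [-4.  -3.1  5.6] [ 0.5401 -0.282   0.1586]
1.36 [-0.59  0.59  1.  ] [-3.8 -3.3  5.3] [ 0.5401 -0.2822  0.1586]
1.51 [-0.68  0.51  0.94] [-3.8 -3.2  4.9] [ 0.5401 -0.2824  0.1586]
1.66 [-0.84  0.58  0.98] [-2.7 -4.6  4.6] [ 0.54   -0.2826  0.1586]
1.81 [-0.93  0.62  1.  ] [-4.2 -7.2  4.7] [ 0.5399 -0.2828  0.1586]
1.96 [-0.99  0.68  1.03] [-3.8 -5.5  4.3] [ 0.5398 -0.283   0.1586]
2.11 [-1.08  0.82  1.01] [-5.4 -6.3  4.9] [ 0.5397 -0.2832  0.1586]
2.26 [-1.19  0.9   1.02] [-5.4 -7.2  5.2] [ 0.5395 -0.2833  0.1586]
2.41 [-1.17  1.01  1.03] [-6.  -6.2  4.5] [ 0.5393 -0.2834  0.1586]
21.8667 [ 3.13945869 -0.00330333 -1.18018994]
[409 228  21  20 312] [ 0.6042 -0.2486  0.1123]
[397 264  21  21 289] [ 0.5101 -0.2122  0.1125]
[432 276  22  21 210] [ 0.4712 -0.3032  0.1086]
```

View pics/t3.png

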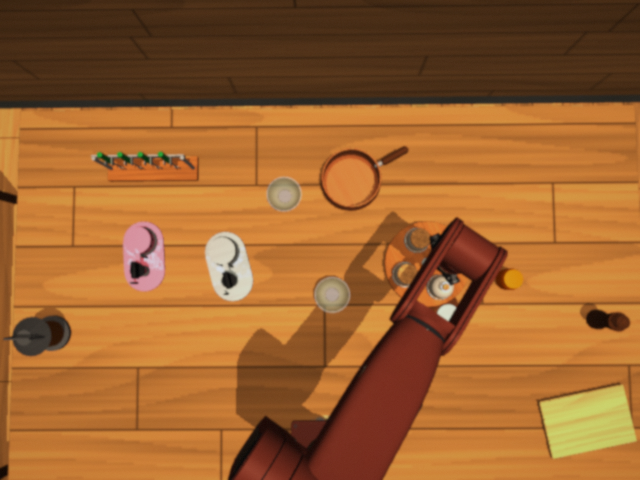

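View pics/s3.png

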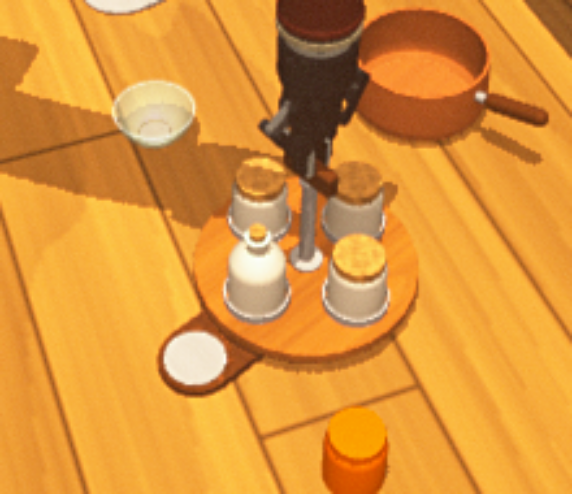

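The flask is at the front near the drip plate and all jars are upright. I'll measure the remaining error with the wrist camera from near.

Run:
```python
from h import *
im,P=cloud("wrist");save("w4",im);np.savez("w4",im=im,P=P)
```

```text
(no output)
```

View pics/w4.png

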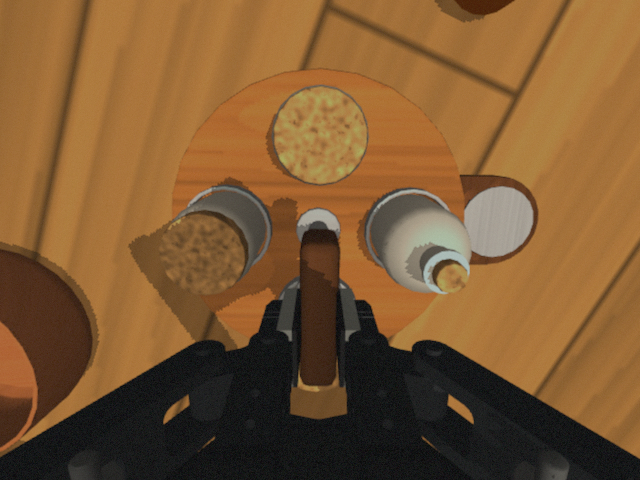

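The view shows the handle (320,305) between the pads, the flask in its ring (415,235), the drip plate (500,222) and the far jar (321,134).

```bash
cat > m.py <<'E'
from h import *
def meas(im,P):
    Z=P[...,2];hsv=cv2.cvtColor(im,cv2.COLOR_RGB2HSV)
    v,u=np.mgrid[0:480,0:640]
    f=lambda q:(q[:,:2]*1000).astype(np.float32)
    C=lambda q:np.array(cv2.minEnclosingCircle(f(q))[0])
    d=np.hypot(P[...,0]-.54,P[...,1]+.282)
    c=C(P[(Z>.03)&(Z<.042)&(d<.13)&(v<340)])
    def cl(m):
        k,l,s,_=cv2.connectedComponentsWithStats(m.astype(np.uint8));return l==1+s[1:,4].argmax()
    drip=cv2.minEnclosingCircle(f(P[cl((Z<.02)&(Z>.006)&(hsv[...,1]<60)&(hsv[...,2]>100)&(u>440)&(u<550)&(v>170)&(v<270))]))
    top=(Z>.107)&(Z<.118)
    far=cv2.minEnclosingCircle(f(P[cl(top&(v<195)&(u>250)&(u<390))])); back=cv2.minEnclosingCircle(f(P[cl(top&(u<262)&(v>190)&(v<310))]))
    cork=P[cl((Z>.138)&(Z<.15)&(u>410)&(u<480)&(v<310))].mean(0)*1000
    hd=cv2.minAreaRect(f(P[cl((Z>.18)&(Z<.2)&(u>298)&(u<342)&(v>225)&(v<390))]))
    a=lambda p:np.arctan2(*(np.array(p)[:2]-c)[::-1])
    print("c",c,"drip",drip,"far",far,"back",back,"handle",hd)
    print("ang drip",a(drip[0]),"cork",a(cork),"back+pi",a(back[0])-np.pi,"far",a(far[0]),"far-ish",a(far[0])-np.pi/2)
if __name__=="__main__":
    z=np.load("w4.npz");meas(z["im"],z["P"])
E
python3 m.py
```

```text
c [ 539.6975708 -282.0480957] drip ((394.10498046875, -341.3193359375), 32.093257904052734) far ((566.0662841796875, -348.9460144042969), 26.917531967163086) back ((606.5374145507812, -255.96339416503906), 27.084678649902344) handle ((539.7333984375, -282.58233642578125), (17.277942657470703, 65.85771179199219), 20.92561149597168)
ang drip -2.7549776846211977 cork -2.7499172641237775 back+pi -2.769513727720973 far -1.1953315760791607 far-ish -2.7661279028740573
```

Run:
```python
from m import *
movep([.540,-.281,.158],[np.pi,0,1.222-2.40]);hold(1)
o=observe();print(np.round(o["torque"],2),np.round(o["ft_force"],1),o["tcp_rot"],o["grasp_force"],o["time_s"],np.abs(o["joint_velocities"]).max())
meas(*cloud("wrist"))
hold(1);meas(*cloud("wrist"));o=observe();print(np.round(o["torque"],2),o["tcp_rot"])
```

```text
[-1.17  1.01  0.04] [-6.5 -6.6  5.4] [ 3.13933684 -0.00326234 -1.16976146] 51.920079588890076 23.2667 0.0017266454118066061
c [ 539.49902344 -282.01791382] drip ((394.02392578125, -341.0830993652344), 32.076324462890625) far ((567.97509765625, -348.26214599609375), 26.95401382446289) back ((605.844970703125, -254.0419158935547), 27.32127571105957) handle ((539.3680419921875, -282.62445068359375), (17.23953628540039, 65.99574279785156), 23.420982360839844)
ang drip -2.7559110393006656 cork -2.720416571335444 back+pi -2.7425471734832954 far -1.164812241441761 far-ish -2.7356085682366578
c [ 539.22979736 -281.99884033] drip ((394.27581787109375, -340.9491271972656), 32.046634674072266) far ((567.8563842773438, -348.2440185546875), 26.985565185546875) back ((606.0482177734375, -254.0009765625), 27.16966438293457) handle ((539.3778076171875, -282.6581726074219), (17.178091049194336, 65.88478088378906), 23.381637573242188)
ang drip -2.755338570617648 cork -2.7182564292739784 back+pi -2.7448029779705596 far -1.1629013004150646 far-ish -2.733697627209961
[-1.17  1.02  0.08] [ 3.13939097 -0.00328831 -1.16975164]
```

Run:
```python
from m import *
for k in range(2):
    movep([.540,-.281,.158],[np.pi,0,1.222-2.422]);hold(1)
    o=observe();print(np.round(o["torque"],2),o["tcp_rot"],o["time_s"])
    meas(*cloud("wrist"))
```

```text
[-1.1   1.04  0.08] [ 3.13939256 -0.00334143 -1.19182005] 25.6167
c [ 539.92871094 -282.13110352] drip ((394.1864929199219, -341.3026123046875), 32.13961410522461) far ((566.3463134765625, -348.85174560546875), 27.001117706298828) back ((606.544189453125, -255.42636108398438), 27.11786460876465) handle ((539.3694458007812, -282.6031799316406), (17.28228759765625, 66.10807037353516), 22.210092544555664)
ang drip -2.7559235967643145 cork -2.7456711591382588 back+pi -2.7603287990880285 far -1.1937918426055902 far-ish -2.764588169400487
[-1.15  1.04  0.06] [ 3.13939534 -0.00336893 -1.19182441] 26.9167
c [ 539.74304199 -282.04678345] drip ((394.1789855957031, -341.28594970703125), 32.123329162597656) far ((566.4968872070312, -348.8399353027344), 26.983495712280273) back ((606.1423950195312, -255.26710510253906), 27.154077529907227) handle ((539.4288330078125, -282.907958984375), (17.339052200317383, 65.73587036132812), 22.211389541625977)
ang drip -2.755098250680458 cork -2.7435879042929985 back+pi -2.758234077732041 far -1.1898178596597693 far-ish -2.760614186454666
```

The flask sits at about -2.755 ± 0.008 rad and the drip plate at -2.755. The table is still, with almost no residual torque, and the handle is gripped.

```bash
python3 -c "
from plant import *
print(job_done())"
```

```text
the job is handed in; nothing more can be done
None
```

The job is handed in: the damper is closed against its stop, the kirsch flask stands at the front within about 0.01 rad of the drip plate's line, and the gripper is holding the handle bar still.

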